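# Square the toy magnet into the lost-property board's corner

### The job

Slide the red toy horseshoe magnet along the beech board, without lifting it, into the corner at the far left as the robot faces it: both its steel pole tips flush against the black strip and its left side flush against the brown end stop. Leave the gold trophy and the wooden whistle where they are.

Things in the scene. Friction and masses are not known exactly. Their poses are not given: they have to be found in the camera images.
- magnet_c (a point): Red toy horseshoe magnet, loose, flat on the board, ~150 g: 80 mm long, 76 wide, 22 thick; arms 22 wide, 32 apart, grey steel tips. Point: half-way up, 11 mm above the board. x points along the arms: tips end 42 mm ahead, the back, flat over its middle 44 mm, is 38 mm behind, flat outer sides 38 mm to either side. Starts with tips within 20 degrees of facing the strip. No magnetic pull.
- corner (a point): Corner of the two stops, on the top surface of the fixed, level beech board (540 x 320 mm, 18 thick). x points to the black strip (face at x = 0, 16 mm high, along y; a spoon lies on it 160 mm or more from here), y to the brown end stop (face at y = 0, 16 high, 186 long), z up. The board is bare from x = -270 mm, y = -320 mm up to the stops, but for the magnet.
- trophy_c (a point): Gold plastic trophy cup with a black foot, standing upright on the right part of the board, 100 mm high, 80 mm over its handles, light. This point is on its axis, half-way up. Leave alone.
- whistle_c (a point): Brown wooden whistle lying flat on the right part of the board, 57 mm long, 30 mm wide, 20 mm high. This point is near its middle, half-way up. Leave alone.
Not all that is in view belongs to the job. There is more than one size of the part that bears magnet_c; the job needs the middle-sized.

How it is judged:
By the outcome, as a careful person would: the job done as asked, in the order asked, and still so for the second after the job is handed in, with the robot touching nothing.
It also fails if it takes over 42 s, if anything falls off the work surface, if the arm or the gripper's body presses on something with over 40 N, if the wrist force passes 120 N, or if a joint passes its speed limit or range.

### The arm

A 6-joint arm with a two-finger parallel gripper is mounted at the origin on the work surface. World frame = base frame: x ahead of the robot, y to its left, z up, the work surface at z = 0. Lengths are in mm, angles in rad, forces in N, time in s.
With the tool pointing down it reaches from about 300 to 850 mm from the base axis. Payload 5.4 kg.
Tool frame: the origin (TCP) lies midway between the tips of the shut fingers; the grasp point (between the pads) lies 19 mm behind it; z points along the fingers, y is the direction in which the jaws open and shut (so a half turn about z gives the same grasp; the last joint's range is limited). The gripper opens to 85 mm and grips with 20 to 120 N. Pads are 22 mm wide; open, the fingers measure 114 mm over their backs; the gripper's body (76 mm by 85 mm) begins 54 mm behind the grasp point. The pads swing forward as they close: fully open they stand 13 mm farther back than shut.
Start: joints at [-1.478, 0.158, 1.597, -0, 1.386, -0.21], TCP at [171.438, -548.831, 231.299] pointing down, gripper open.
Joint ranges: [-2.91, 2.91], [-0.94, 2.29], [0.18, 2.7], [-1.29, 4.43], [0.17, 2.64], [-3, 3]. Speed limits (rad/s): [2.57, 2.57, 3.14, 3.14, 3.14, 3.14].

### API

Orientations are given as a unit quaternion [x, y, z, w].
In Python, from bench import arm gives the robot as it stands. The module is installed in compiled form; this text tells all that it offers. Calls block until the motion is done:
- arm.goto(position, orientation): joint-space move of the TCP to a pose.
- arm.move_straight(position, rate=150, orientation=None, force_limit=None): straight line of the TCP; orientation=None keeps the orientation; rate is the mean speed in mm/s. With force_limit (N) it stops when the force on the tool has changed by that much, and returns True; else False.
- arm.goto_joints(angles): joint-space move.
- arm.grip(opening): finger opening in mm; the grip force is fixed at half the most; returns when the fingers have stopped.
- arm.sleep(seconds).
- arm.inverse_kinematics(position, orientation): joint angles nearest the present ones, or None.
- arm.get_state(): the state.
- arm.snapshot(name): name is "scene" or "top"; returns a dict with "pixels" (420x560x3 uint8, red, green, blue), "range_z" (420x560 float32, mm along the optical axis (not along the pixel's ray), 0 where there is no reading), "fx", "fy", "cx", "cy" (pixels), "dist_coeffs" ([k1, k2, p1, p2, k3] as OpenCV has them; the pictures are not rectified), "rvec" (rotation vector, rad) and "tvec" (3), from world to camera coordinates, as OpenCV has them. Camera axes: x right, y down, z forward; pixel columns grow to the right and rows downward; lengths in mm; the calibration is good to about 2 mm. A picture is of the moment at which its call begins.
A pose or a line that the arm cannot do raises arm.Unreachable and nothing moves.
- arm.job_done(): hands the job in, once; it reports no verdict.
The state is a dict: "clock": time; "joints": joint angles; "joint_velocities": joint speeds; "joint_efforts": joint torques, N m; "ee_pos": TCP position; "tool_rot": TCP orientation; "contact_force": force on the tool from outside, world axes, zero at the start; "torque": the same for the moment, N m; "width": finger opening in mm.
Only numpy, scipy, OpenCV 4.12 (cv2) and the standard library are available. Lean on these libraries where they do the work, as an engineer would, in place of code of your own. Each camera call takes 0.05 s, during which the arm holds its last target. There are 200 camera calls.

## Working session

There is one attempt and no reset: what is moved stays moved. The work goes in short steps, each a Python script; the robot and the scene stay as the last script left them, time stands still between calls to the robot, and variables do not carry over. Pictures are saved under pics/ and viewed, about 8 in all and at most 12, crops included, and the job is handed in when it is done.

```bash
mkdir -p pics
cat > h.py <<'E'
import numpy as np, cv2
from bench import arm
def snap(n,save=None):
    s=arm.snapshot(n)
    if save: cv2.imwrite('pics/'+save,s['pixels'][:,:,::-1])
    return s
def cam(s):
    K=np.array([[s['fx'],0,s['cx']],[0,s['fy'],s['cy']],[0,0,1.]])
    R=cv2.Rodrigues(np.array(s['rvec'],float))[0]; t=np.array(s['tvec'],float).ravel()
    return K,np.array(s['dist_coeffs'],float),R,t
def plane(s,px,z):
    K,d,R,t=cam(s)
    u=cv2.undistortPoints(np.array(px,float).reshape(-1,1,2),K,d).reshape(-1,2)
    r=np.c_[u,np.ones(len(u))]@R; c=-R.T@t
    return c+r*((z-c[2])/r[:,2])[:,None]
def cloud(s):
    K,d,R,t=cam(s); h,w=s['range_z'].shape
    g=np.stack(np.meshgrid(np.arange(w),np.arange(h)),-1).reshape(-1,1,2).astype(float)
    u=cv2.undistortPoints(g,K,d).reshape(-1,2); Z=s['range_z'].reshape(-1,1)
    P=(np.c_[u,np.ones(len(u))]*Z-t)@R
    P[Z[:,0]==0]=np.nan
    return P.reshape(h,w,3)
E
python3 - <<'E'
from h import *
a=snap('scene','scene1.png');b=snap('top','top1.png')
for s in(a,b):
    K,d,R,t=cam(s);print(s['fx'],(-R.T@t).round(),R[2].round(2),d)
print(arm.get_state())
E
```

```text
459.73660249515484 [1018.  501.  634.] [-0.55 -0.55 -0.62] [0.05445177 0.         0.         0.         0.        ]
414.2314692232434 [394.  11. 808.] [ 0.19  0.01 -0.98] [-0.06625163  0.          0.          0.          0.        ]
{'clock': 0.1, 'joints': array([-1.47806446e+00,  1.59022424e-01,  1.59809604e+00, -3.40666243e-05,
        1.38620003e+00, -2.10100469e-01]), 'joint_velocities': array([ 6.97764041e-05, -2.36650242e-03, -2.83466175e-03, -1.43778219e-04,
       -1.20431602e-03,  1.33848393e-03]), 'joint_efforts': array([-2.46748768e-04, -3.96996510e+01, -3.32335639e+01, -1.03506341e-04,
        4.33865513e-03, -6.12863232e-06]), 'ee_pos': array([ 171.39776138, -548.29494769,  230.40004615]), 'tool_rot': array([ 9.88557615e-01,  1.50841297e-01,  3.38986112e-05, -8.62420090e-04]), 'contact_force': array([-0.20834044, -0.62062583,  0.71357966]), 'torque': array([-0.06758529,  0.03133268,  0.01199449]), 'width': 85.2192567581071}
```

View pics/scene1.png

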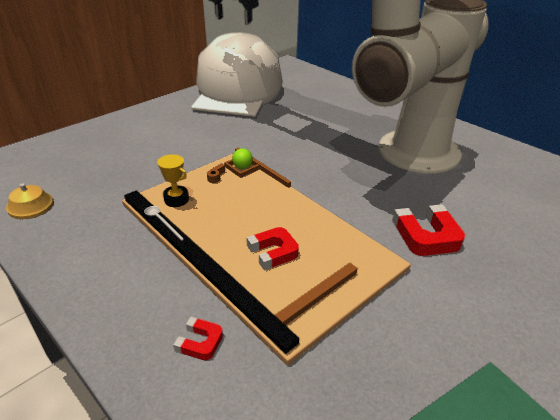

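View pics/top1.png

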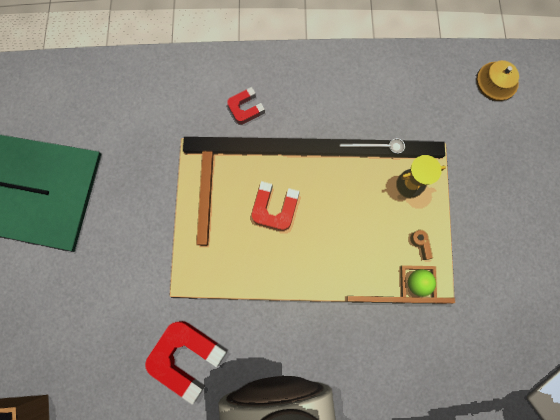

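The top view shows three red magnets: a small one off the board at (245,105), a large one off the board at (187,360), and one on the board at (275,207). I choose the one on the board and will check that it measures 80x76. The black strip's face is near row 155, and the brown end stop's right face is near column 212. The trophy is at (415,180), the whistle at (421,243).

```bash
cat >> h.py <<'E'
def red(s):
    h=cv2.cvtColor(s['pixels'],cv2.COLOR_RGB2HSV)
    return (((h[...,0]<6)|(h[...,0]>172))&(h[...,1]>170)&(h[...,2]>90)).astype(np.uint8)
E
python3 - <<'E'
from h import *
b=snap('top')
P=cloud(b)
print('board z',[P[r-3:r+4,c-3:c+4,2].mean().round(1) for r,c in((250,300),(200,340),(270,190))])
print('strip z',P[147,230:330:20,2].round(1),'stop z',P[170:240:15,205,2].round(1))
zb=18
n,l,st,ce=cv2.connectedComponentsWithStats(red(b))
for i in range(1,n):
    if st[i,4]>60: 
        ys,xs=np.where(l==i); m=np.nanmedian(P[ys,xs,2])
        q=plane(b,np.c_[xs,ys],m)[:,:2].astype(np.float32)
        print(st[i],ce[i].round(),'z',m, cv2.minAreaRect(q))
px=b['pixels'].astype(int); g=px.sum(2)
for c in range(225,300,15): print('col',c,[int(x) for x in g[148:164,c]])
for r in range(160,240,15): print('row',r,[px[r,c].tolist() for c in range(206,218)])
big=cv2.resize(b['pixels'][135:255,165:325],None,fx=5,fy=5,interpolation=cv2.INTER_CUBIC)
cv2.imwrite('pics/crop1.png',big[:,:,::-1])
E
```

```text
board z [np.float64(18.0), np.float64(nan), np.float64(18.3)]
strip z [35.1 31.2 35.1 33.5 35. ] stop z [32.2 34.5 34.9 33.4 35.4]
[228  91  31  30 433] [241. 107.] z 17.01981991543929 ((781.9483032226562, 97.25003051757812), (57.043636322021484, 48.0634765625), 27.450817108154297)
[252 190  45  39 881] [272. 211.] z 39.82751753232294 ((556.6048583984375, 34.850608825683594), (75.83821868896484, 62.995235443115234), 73.91462707519531)
[ 146  322   70   74 2211] [175. 355.] z 31.90771782944273 ((290.3719787597656, 211.87281799316406), (90.38752746582031, 110.11056518554688), 56.37046813964844)
col 225 [125, 122, 117, 102, 105, 137, 304, 483, 524, 521, 519, 526, 523, 520, 524, 521]
col 240 [130, 135, 132, 125, 112, 129, 299, 483, 523, 521, 520, 522, 521, 523, 522, 522]
col 255 [136, 137, 137, 133, 122, 126, 300, 489, 521, 524, 519, 522, 520, 518, 521, 525]
col 270 [141, 140, 142, 136, 121, 122, 170, 378, 519, 524, 519, 523, 520, 521, 521, 522]
col 285 [142, 145, 140, 138, 125, 130, 150, 331, 491, 522, 521, 523, 523, 522, 526, 524]
row 160 [[161, 99, 55], [162, 101, 57], [161, 102, 57],
[... 465 characters left out ...]
], [207, 189, 124], [208, 193, 126], [208, 193, 127], [209, 193, 127], [208, 192, 125]]
row 205 [[168, 105, 59], [169, 106, 59], [177, 112, 61], [82, 53, 30], [113, 80, 48], [199, 152, 98], [209, 188, 123], [209, 194, 128], [209, 193, 127], [208, 192, 126], [207, 192, 126], [209, 193, 126]]
row 220 [[171, 108, 60], [175, 109, 62], [83, 54, 32], [78, 55, 32], [194, 148, 93], [209, 190, 125], [208, 193, 126], [210, 194, 129], [211, 194, 129], [210, 194, 129], [210, 194, 130], [209, 193, 128]]
row 235 [[177, 113, 64], [87, 54, 31], [76, 53, 32], [193, 147, 94], [209, 189, 124], [210, 194, 129], [209, 195, 129], [209, 195, 129], [209, 196, 129], [208, 194, 127], [208, 194, 128], [208, 194, 128]]
```

View pics/crop1.png

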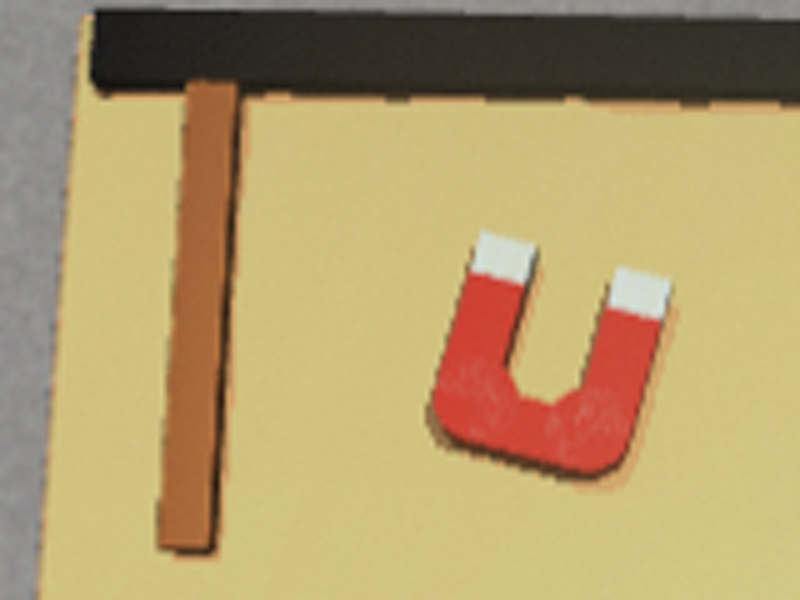

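The crop shows the on-board magnet with its tips facing the strip, at crop pixels (505,240) and (640,275). Its width of 75.8 mm matches the middle size. Plan: make two-finger pushes, first on the flat back and then on the right side. Next I fit the strip and stop lines.

```bash
cat >> h.py <<'E'
def edge(v,thr):  # first dark->bright crossing index (subpixel)
    for i in range(len(v)-1):
        if v[i]<thr<=v[i+1]: return i+(thr-v[i])/(v[i+1]-v[i])
    return np.nan
def corner(s):
    g=s['pixels'].astype(float).sum(2)
    A=np.array([[c,148+edge(g[148:164,c],320)] for c in range(216,330,3)])
    B=[]
    for r in range(160,238,3):
        j=200+int(np.argmin(g[r,200:216])); B.append([j+edge(g[r,j:j+6],320),r])
    A=plane(s,A,18)[:,:2]; B=plane(s,np.array(B),18)[:,:2]
    def fit(Q):
        Q=Q[~np.isnan(Q).any(1)]
        vx,vy,x,y=cv2.fitLine(Q.astype(np.float32),cv2.DIST_HUBER,0,.01,.01).ravel()
        return np.array([vx,vy]),np.array([x,y]),np.abs((Q-[x,y])@[-vy,vx]).mean()
    a,p,ra=fit(A); b,q,rb=fit(B)
    a*=np.sign(a[1]); b*=np.sign(b[0])   # a ~ +y, b ~ +x
    k=np.linalg.solve(np.c_[a,-b],q-p); C=p+a*k[0]
    return C,np.degrees(np.arctan2(-a[0],a[1])),np.degrees(np.arctan2(b[1],b[0])),ra,rb
def magnet(s):
    n,l,st,ce=cv2.connectedComponentsWithStats(red(s)[130:300,180:400])
    i=1+np.argmax(st[1:,4]); x0,y0,w,h,_=st[i]
    px=s['pixels'].astype(int); h_=cv2.cvtColor(s['pixels'],cv2.COLOR_RGB2HSV)
    m=np.zeros(l.shape,np.uint8); m[l==i]=1
    m=np.pad(m,((130,120),(180,160)))
    wh=((h_[...,1]<60)&(h_[...,2]>130)).astype(np.uint8)
    roi=cv2.dilate(m,np.ones((31,31)))
    full=((m|(wh&roi))>0).astype(np.uint8)
    n,l2,st2,_=cv2.connectedComponentsWithStats(cv2.morphologyEx(full,cv2.MORPH_CLOSE,np.ones((3,3))))
    f=l2==1+np.argmax(st2[1:,4])
    f=lambda M: plane(s,np.argwhere(M)[:,::-1],40)[:,:2].astype(np.float32)
    rect=cv2.minAreaRect(f(l2==1+np.argmax(st2[1:,4])))
    w_=f((wh&roi)>0).mean(0); d=w_-f(m>0).mean(0)
    return rect,np.degrees(np.arctan2(d[1],d[0]))
E
python3 - <<'E'
from h import *
b=snap('top'); print(corner(b)); print(magnet(b))
E
```

```text
(array([679.2514 , 154.82101], dtype=float32), np.float32(-2.2231762), np.float32(-2.185161), np.float64(0.5159715882710733), np.float64(0.18019173356834145))
(((565.2940063476562, 32.20058059692383), (76.48808288574219, 81.25679016113281), 74.42658233642578), np.float32(-16.606655))
```

The magnet measures 76.5 x 81 mm with yaw about -15.6°. The strip and stop directions agree at -2.2°. Now the first push.

```bash
cat >> h.py <<'E'
C0=np.array([679.25,154.82]); TH=np.radians(-2.2)
U=np.array([np.cos(TH),np.sin(TH)]); V=np.array([-U[1],U[0]])
def W(a,b,z): return [*(C0+a*U+b*V),z]
def L(p): d=np.array(p[:2])-C0; return np.array([d@U,d@V])
def Q(a): return [np.cos(a/2),np.sin(a/2),0.,0.]
QX=Q(TH); QY=Q(TH+np.pi/2)
def st():
    s=arm.get_state(); print('t',round(s['clock'],2),'ab',L(s['ee_pos']).round(1),'z',s['ee_pos'][2].round(1),'F',s['contact_force'].round(1),'w',round(s['width'],1))
E
python3 - <<'E'
from h import *
print('mag',L([565.3,32.2]))
for q in(QX,QY,Q(TH-np.pi/2)): print(arm.inverse_kinematics(W(-110,-115,22),q))
b=L([490,38])[1]; print(b)
arm.grip(20); arm.goto(W(-203,b,200),QX); st()
arm.move_straight(W(-203,b,60),rate=200)
arm.move_straight(W(-203,b,23),rate=60,force_limit=8); st()
print(arm.move_straight(W(-108,b,23),rate=50,force_limit=12)); st()
snap('scene','scene2.png')
E
```

```text
mag [-109.15889617 -126.90390966]
[-1.35256025e-01  3.93240016e-01  1.76369443e+00 -4.44089210e-16
  9.84658204e-01  1.47393755e+00]
[-1.35256025e-01  3.93240016e-01  1.76369443e+00 -4.44089210e-16
  9.84658204e-01 -9.68587815e-02]
None
-123.99878676490191
t 3.18 ab [-202.7 -124.6] z 200.1 F [0.3 0.5 0.3] w 20.1
t 4.8 ab [-202.9 -124. ] z 23.0 F [-0.3 -0.2 -0.2] w 19.9
False
t 6.85 ab [-108. -124.] z 23.0 F [-0.2  0.3 -0.4] w 20.2
```

View pics/scene2.png

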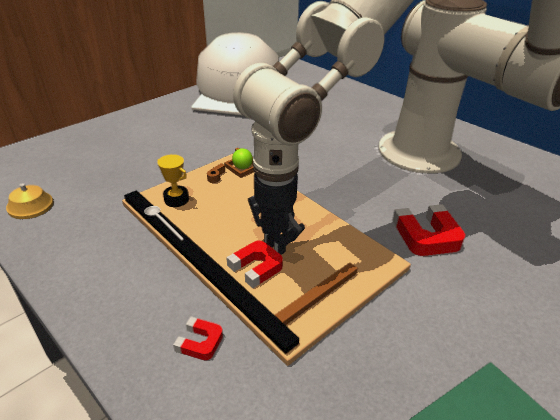

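The fingers sit square against the magnet's back at about (275,250), and its tips, at (235,263) and (253,278), are a short gap from the strip. Next comes the side push.

Run:
```python
from h import *
arm.move_straight(W(-118,-124,23),rate=80)
arm.move_straight(W(-118,-124,85),rate=200)
arm.goto(W(-54,-192,85),QY)
arm.move_straight(W(-54,-192,23),rate=120,force_limit=8); st()
print(arm.move_straight(W(-54,-94,23),rate=50,force_limit=12)); st()
arm.move_straight(W(-54,-104,23),rate=80)
arm.move_straight(W(-54,-104,85),rate=200)
arm.goto(W(-150,-46,150),QX);st()
b=snap('top','top3.png');snap('scene','scene3.png')
try:
    r,y=magnet(b); print(r,y,L(r[0]))
except Exception as e: print(e)
cv2.imwrite('pics/both3.png',np.hstack([cv2.resize(b['pixels'][130:260,170:330],(400,325)),cv2.resize(cv2.imread('pics/scene3.png')[200:360,170:370,::-1],(400,325))])[:,:,::-1])
```

```text
t 9.78 ab [ -53.6 -192. ] z 23.5 F [-0.4 -0.1  0.3] w 19.8
False
t 11.88 ab [-54. -94.] z 23.0 F [-0.5  0.3 -0. ] w 19.7
t 14.09 ab [-150.3  -46.1] z 149.3 F [ 0.4 -0.4  0.5] w 19.9
((621.4848022460938, 83.97818756103516), (31.293909072875977, 76.64769744873047), 72.36000061035156) 101.53335 [-55.003158   -73.00707548]
```

View pics/both3.png

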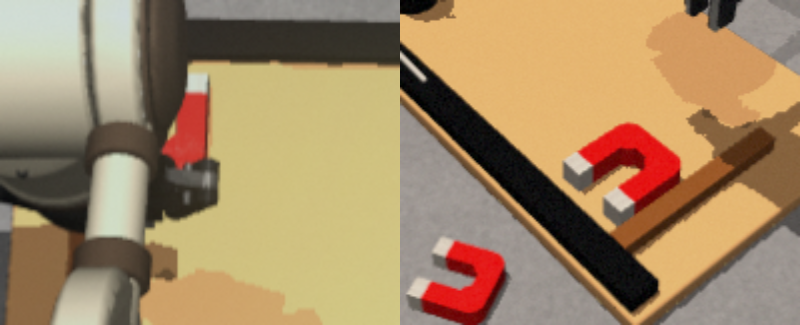

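The scene crop shows the magnet about 10 mm short of both stops and nearly square. The top view is blocked by the arm. Next are the force-limited pushes home.

Run:
```python
from h import *
arm.move_straight(W(-135,-45,60),rate=200)
arm.move_straight(W(-135,-45,23),rate=120,force_limit=8)
print(arm.move_straight(W(-78,-45,23),rate=25,force_limit=7)); st()
p=L(arm.get_state()['ee_pos'])[0]
arm.move_straight(W(p-15,-45,23),rate=80)
arm.move_straight(W(p-15,-45,85),rate=200)
arm.goto(W(-46,-115,85),QY)
arm.move_straight(W(-46,-115,23),rate=150,force_limit=8)
print(arm.move_straight(W(-46,-75,23),rate=20,force_limit=7)); st()
snap('scene','scene4.png')
p=L(arm.get_state()['ee_pos'])[1]
arm.move_straight(W(-46,p-12,23),rate=60)
arm.move_straight(W(-46,p-12,120),rate=200)
a=snap('scene'); b=snap('top'); st()
cv2.imwrite('pics/both4.png',np.hstack([cv2.resize(b['pixels'][130:260,170:330],(400,325)),cv2.resize(a['pixels'][240:360,200:360],(400,300))[:].copy() if 0 else cv2.resize(a['pixels'][230:360,200:360],(400,325))])[:,:,::-1])
```

```text
True
t 16.88 ab [-90.6 -45. ] z 22.3 F [-0.1  0.2 -0.1] w 19.8
True
t 21.02 ab [-46.3 -88.3] z 22.6 F [-0.4 -1.4  1. ] w 19.8
t 22.16 ab [ -47.6 -100.2] z 117.5 F [0.6 0.  0.1] w 19.9
```

View pics/both4.png

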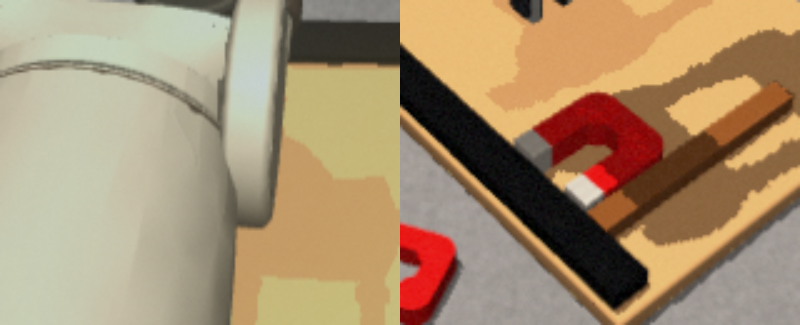

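The magnet appears to be in the corner at about (590,150), but shadow covers it. I move the arm clear to check.

```bash
cat > chk.py <<'E'
from h import *
import sys
n=sys.argv[1]
arm.goto_joints([-1.2,0.158,1.597,0,1.386,-0.21])
a=snap('scene'); b=snap('top'); st()
r,y=magnet(b); print(r,y,'local',L(r[0]),'want [-40,-38], yaw -2.2'); print(corner(b)[:3])
cv2.imwrite(f'pics/{n}.png',np.hstack([cv2.resize(b['pixels'][140:200,200:260],(400,400),interpolation=cv2.INTER_CUBIC),cv2.resize(a['pixels'][255:335,240:320],(400,400),interpolation=cv2.INTER_CUBIC)])[:,:,::-1])
E
python3 chk.py both5
```

```text
t 24.52 ab [-338.4 -648.5] z 231.3 F [-0.3 -0.2  0.1] w 20.1
((637.803466796875, 117.74041748046875), (77.39068603515625, 80.87425994873047), 88.6633071899414) -1.2467538 local [-39.99257971 -38.64329337] want [-40,-38], yaw -2.2
(array([680.4662 , 154.72505], dtype=float32), np.float32(-2.614901), np.float32(-2.1873643))
```

View pics/both5.png

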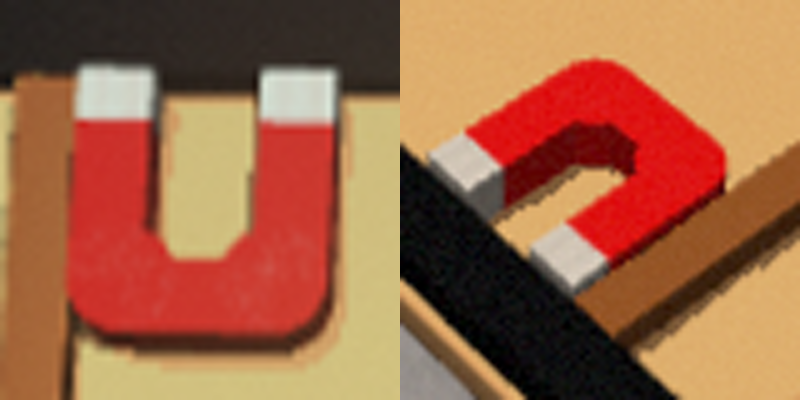

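Both views show the tips on the strip and the left side on the stop. The measured pose is about (-40.0, -38.6) against the wanted (-40, -38), with yaw within 1°. That could still hide a gap of about 1 mm, so with time to spare I give each face one firmer seating push.

```bash
python3 - <<'E'
from h import *
arm.goto(W(-42,-102,70),QY)
arm.move_straight(W(-42,-102,23),rate=150,force_limit=10)
print(arm.move_straight(W(-42,-80,23),rate=20,force_limit=12)); st()
p=L(arm.get_state()['ee_pos'])[1]
arm.move_straight(W(-42,p-12,23),rate=80)
arm.move_straight(W(-42,p-12,75),rate=200)
arm.goto(W(-107,-39,75),QX)
arm.move_straight(W(-107,-39,23),rate=150,force_limit=10)
print(arm.move_straight(W(-82,-39,23),rate=20,force_limit=12)); st()
p=L(arm.get_state()['ee_pos'])[0]
arm.move_straight(W(p-15,-39,23),rate=80)
arm.move_straight(W(p-15,-39,130),rate=250); st()
E
python3 chk.py both6
```

```text
True
t 28.04 ab [-42.2 -88.4] z 22.7 F [-0.2 -0.6  0.9] w 20.1
True
t 31.62 ab [-90.6 -39. ] z 22.2 F [-0.1 -0.2 -0.6] w 19.9
t 32.52 ab [-105.2  -39. ] z 130.3 F [-1.6  0.2 -0.2] w 19.8
t 34.98 ab [-338.5 -648.6] z 231.4 F [ 0.1  0.1 -0.9] w 20.0
((637.8099975585938, 117.73574829101562), (77.57621765136719, 80.86096954345703), 88.6633071899414) -0.81910187 local [-39.98587452 -38.64770842] want [-40,-38], yaw -2.2
(array([680.4594 , 154.70868], dtype=float32), np.float32(-2.6146483), np.float32(-2.206873))
```

View pics/both6.png

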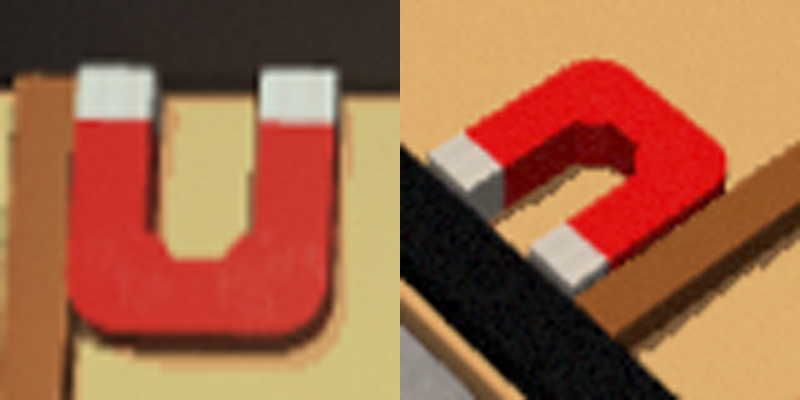

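The view has not changed. The fingers stopped within 0.1 mm of where they stopped before, so the magnet is hard against both stops. I hand the job in.

```bash
python3 -c "
from bench import arm
arm.job_done()"
```

```text
the job is handed in; nothing more can be done
```

The middle-sized magnet, the one on the board, is in the far-left corner, and I handed the job in at about 35 s of the 42 s allowed. I slid it there with two-finger pushes on its back and right side, without gripping or lifting it. I finished with force-limited pushes (7 N, then 12 N) against both stops.

**Position:** the final measurement puts the magnet's outline centre at (-40.0, -38.6) mm from the corner, against (-40, -38) wanted. That is within the camera's 2 mm calibration. The repeat pushes stopped within 0.1 mm of the first ones, and both views show the tips on the strip and the side on the stop.

**Checks that disagreed:** the measured yaw was about -1.3° against -2.2 to -2.6° for the stops, which I take as pixel noise. The finger stops also differed by 1.7 mm between the two directions. A gap of about a millimetre on the side is below what the cameras can rule out.

**Trophy and whistle:** no planned path went near either, but I did not measure them again at the end.

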